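Load the rolling-ball track for the next run

ROBOT

A 7-joint arm with a two-finger parallel gripper is mounted at the origin on the work surface. World frame = base frame: x ahead of the robot, y to its left, z up, the work surface at z = 0. Lengths are in m, angles in rad, forces in N, time in s.
With the tool pointing down it reaches from about 0.4 to 0.875 m from the base axis. Payload 19.3 kg.
Tool frame: the origin (TCP) lies on the mounting face of the last link; the fingertips stand 173 mm ahead of it and the grasp point (between the pads) lies 155 mm ahead of it; z points along the fingers, x is the direction in which the jaws open and shut, and the axes are right-handed (so a half turn about z gives the same grasp; the last joint's range is limited). The gripper opens to 85 mm and grips with 20 to 120 N. Pads are 22 mm wide; open, the fingers measure 114 mm over their backs; the gripper's body (76 mm by 85 mm) begins 54 mm behind the grasp point. The pads swing forward as they close: fully open they stand 13 mm farther back than shut.
Start: joints at [1.067, 0.521, -0.036, 1.599, 0.021, 1.021, -0.113], TCP at [0.263, -0.567, 0.405] pointing down, gripper open.
Joint ranges: [-2.91, 2.91], [-0.3, 2.13], [-1.5, 1.42], [0.17, 2.43], [-1.26, 4.41], [0.16, 1.93], [-2.52, 2.52]. Speed limits (rad/s): [1.89, 1.89, 2.39, 2.39, 3.01, 3.01, 3.01].

INTERFACE

Orientations are given as [roll, pitch, yaw] about the fixed x, y, z axes, in that order (R = Rz(yaw) Ry(pitch) Rx(roll)).
In Python, from workcell import bot gives the robot as it stands.
- The arm moves only by the tool servo_tool, never from a script. Its argument "moves" is a list of rows, each an object of numbers: "dx", "dy", "dz": the shift along the tool's x, y, z in mm; "wx", "wy", "wz": the turn, a rotation vector about the tool's x, y, z in rad. A call has 1 to 12 rows; each row is the pose to reach, as a shift and turn from the pose measured when the call began, along the tool's axes at that moment; what a row does not reach only later rows make up. A row lasts 1/8 s, in which the tool goes at most 62.5 mm and 10.7 degrees, less where a joint would pass 70% of its speed; a pose out of reach is approached as far as the arm can. A call with a gripper value outside its range is refused whole. "claw" is the closure, from 0 (fully open) to 1 (shut), set as the call begins (left out, the last holds). The fingers move at their own pace and stop on an object; the grip force is fixed at half the most. Time passes only in rows, so rows that repeat a pose let the fingers close. It gives the time, the measured TCP pose, the force and the opening at its end, in the units of the state.
- bot.read_state(): the state, without advancing time (a new reading comes with each control period).
- bot.read_camera(name): name is "scene" or "top" or "wrist"; returns a dict with "color" (400x640x3 uint8, red, green, blue), "mtx" (3x3 intrinsics, pixels), "k1" (the pictures are not rectified: a ray, as slopes to the right and down, at radius r is drawn at 1 + k1 r^2 times it, then the intrinsics apply), "cam_to_world" (4x4, takes a point from camera to world coordinates). Camera axes: x right, y up, looking along -z (the intrinsics and any distortion apply to the point x, -y, -z); pixel columns grow to the right and rows downward; lengths in m; the calibration is good to about 2 mm. A picture is of the moment at which its call begins. There is no depth.
- bot.job_done(): hands the job in, once; it reports no verdict.
Trained networks look in the newest picture that a camera, given by its name, has taken for a name from the list of things; names that differ only in an ending like _2 or _b are one class to them, and where a whole thing is asked for, a point or a joint stands for the part that bears it (a point fixed in the world has none). Each returns a list of dicts, best first, with "p" (0 to 1); they miss things now and then, are a little off and sometimes report something else, mostly with a low value. They report only what shows in the picture. A call takes as long as a camera call.
- bot.boxes_of(thing, camera): "centre" ([column, row] in pixels, amid what is visible of it).
- bot.masks_of(thing, camera): "pixels" (400x640 bool, what is visible of it) and "centre" ([column, row] in pixels, amid what is visible of it).
- bot.landmark_of(thing, camera): "centre" ([column, row] in pixels: a listed point, or the origin of a listed thing).
The state is a dict: "time_s": time; "qpos": joint angles; "dq": joint speeds; "tau": joint torques, N m; "tcp_pos": TCP position; "orientation": TCP orientation; "wrist_force": force on the tool from outside, world axes, zero at the start; "moment": the same for the moment, N m; "grip_width": opening from 0.0 (shut) to 1.0 (fully open).
Only numpy, scipy, OpenCV 4.12 (cv2) and the standard library are available. Lean on these libraries where they do the work, as an engineer would, in place of code of your own. Each camera call takes 0.05 s, during which the arm holds its last target. There are 200 camera calls.

TASK

Get the rolling-ball track ready for its next run: with the fingertips, gently roll the red ball up the gutter from the lower buffer until it has gone over the orange spring catch and, once you let go, rests back on it instead of rolling down. Don't lift or pinch the ball, bat it, let it run back down, or jam it hard against the plate at the top. The ball trips the timer on its way up, so once it sits in the catch push the blue reset button on the grey timer fully down and let it come up again; leave everything else on the bench where it stands.

Things in the scene. Friction and masses are not known exactly. Their poses are not given: they have to be found in the camera images.
- track: The ball track, fixed: an aluminium V-gutter (two 3 mm strips at 45 degrees, open upward, 12 mm slot at the bottom), 475 mm long, rising at 0.122 rad (7 deg), on a base bar with 120 mm cross feet. Origin: middle of the underside, on the bench; its x axis points level in the uphill direction, z up. Two barrel sensors stick out under its -y side, below the gutter's edges.
- gutter (a point): Point on the bottom line of the V (where its inner faces would meet), mid-length. Its x axis runs UPHILL along the gutter, z is normal to the gutter, y across. In this frame: gutter from x = -250 to 225 mm, its upper edges at z = 28, y = +-28 mm; a ball in it has its centre at y = 0, z = 35.4 mm, so its upper half stands free above the edges.
- buffer_rest (a point): ball centre at the start, resting on the lower buffer: x = -190, z = 35.4 mm in the gutter point's frame. The buffer is a black rubber block 20 mm wide, x = -229 to -211 mm, its top at z = 22 mm: a finger fits above it, behind the ball.
- end_pad (a point): centre of the face of the rubber pad (22 mm diameter) at the top end: x = 190, z = 35.4 mm in the gutter point's frame, so the ball's centre can go no farther than x = 165 mm. Behind it a steel plate 58 mm wide, x = 196 to 202 mm, top at z = 60 mm.
- ball_center (a point): centre of the red plastic ball, 50 mm diameter, about 115 g; it rolls freely in the gutter and runs back down if nothing holds it
- catch_rest (a point): where the ball's centre lies when it rests in the catch: x = 150, z = 35.4 mm in the gutter point's frame. Push the ball's centre to x = 153 to 160 mm before letting go; it then rolls back onto the catch.
- catch (a joint): orange spring catch, a 10 mm wide pawl in the slot. 0 = up (a light spring keeps it there; nose at x = 119 to 129 mm, 22 mm above the bottom line, gutter frame), to 0.45 rad pressed down. A ball rolled uphill presses it down easily (under 1 N, about 0.3 rad) as its centre passes x = 100 to 150 mm; past 150 mm it springs up behind the ball and holds it.
- timer: grey interval timer, a box 105 x 140 mm (x, y), top face 50 mm above the bench, screwed down; origin: centre of its underside; its display faces its -x
- reset_top (a point): centre of the top of the blue reset button's cap (30 mm diameter, in a black round housing 46 mm across) on the timer's top; 72 mm above the bench when up; it is pressed straight down, housing rim 10 mm below the cap's top
- reset (a joint): travel of the reset button: 0 = up, 0.006 m = fully down; a spring brings it back; fully down takes about 4 N
- steel_ball_center (a point): centre of a loose steel ball, 50 mm diameter, lying in a seat of a small wooden rack. Leave alone.
- white_ball_center (a point): centre of a loose white ball, 50 mm diameter, lying in a seat of a small wooden rack. Leave alone.
- multimeter: yellow and black multimeter, 150 x 78 x 38 mm lying flat; origin: centre of its underside. Leave alone.
- screwdriver: screwdriver about 190 mm long lying along its x; origin: underside, middle. Leave alone.
- bearing: steel ball bearing lying flat, 52 mm outside diameter, 15 mm high; origin: centre of its underside. Leave alone.
- caliper: caliper, 235 mm long, lying flat along its x; origin: underside, middle. Leave alone.
- mug: blue mug, 80 mm diameter, 95 mm high; origin: centre of its underside. Leave alone.
- spool: grey wire spool, 60 mm diameter, 50 mm high, standing; origin: centre of its underside. Leave alone.

How it is judged:
On the way, in this order (a step that is already met when the one before it is completed fails the run):
1. the ball rests in the catch, let go (distance between ball_center and catch_rest below 0.008 m and value of joint catch below 0.08 rad and contact force between the fingers and ball below 0.02 N and linear speed of ball below 0.03 m/s), for 0.3 s.
2. the timer's reset button is pushed fully down (value of joint reset above 0.005 m), for 0.05 s.
At the end, for the whole second after the job is handed in: The red ball lies still in the gutter behind the catch, its centre within 8 mm of the catch's rest point; the catch is up (within 0.08 rad); the reset button, pressed to at least 5 of its 6 mm after the ball was in the catch, is up again (within 1.5 mm) (distance between ball_center and catch_rest below 0.008 m and value of joint catch below 0.08 rad and linear speed of ball below 0.02 m/s and value of joint reset below 0.0015 m); the robot touches nothing.
It fails at once if the ball is lifted out of its seat in the gutter (more than 8 mm) or leaves it (z of ball_center in the frame of gutter above 0.0434 m or z of ball_center in the frame of gutter below 0.025 m or y of ball_center in the frame of gutter above 0.01 m or y of ball_center in the frame of gutter below -0.01 m).
It fails at once if the ball is batted, or let run back down the gutter (faster than 0.5 m/s) (linear speed of ball above 0.5 m/s).
It fails at once if the ball is pinched or jammed (the fingers press on it with more than 15 N) (contact force between the fingers and ball above 15 N).
It fails at once if the ball is pushed with the arm or the gripper's body instead of the fingers (contact force between the arm and ball above 0.5 N).
It fails at once if something else on the bench is moved by more than 15 mm (distance of any of steel_ball_center, white_ball_center, multimeter, screwdriver, bearing, caliper, mug, spool from where it was at the start of the episode above 0.015 m).
It also fails if it takes over 59 s, if anything falls off the work surface, if the arm or the gripper's body presses on something with over 40 N, if the wrist force passes 120 N, or if a joint passes its speed limit or range.

## Working session

There is one attempt and no reset: what is moved stays moved. The work goes in short steps, Python scripts to look and compute and a tool call to move; the robot and the scene stay as the last step left them, time stands still between calls to the robot, and variables do not carry over. Pictures are saved under pics/ and viewed, about 8 in all and at most 12, crops included, and the job is handed in when it is done.

Besides the shell and the picture viewer there is one more tool, called after "Call:" by a JSON object that holds its "name" and its "arguments", one argument or row to a line. servo_tool: Moves the arm, as the interface text tells. Its arguments: {"type":"object","properties":{"moves":{"type":"array"},"claw":{"type":"number"}},"required":["moves"]}

```bash
ls; mkdir -p pics
cat > h.py <<'E'
import numpy as np, cv2
from scipy.optimize import least_squares
from scipy.spatial.transform import Rotation as R
from workcell import bot
def ray(c,px):
    K=c["mtx"]; p=cv2.undistortPoints(np.array([[px]],float),np.array(K),np.array([c["k1"],0,0,0,0.]))[0,0]
    T=np.array(c["cam_to_world"]); d=T[:3,:3]@np.array([p[0],-p[1],-1]); return T[:3,3],d/np.linalg.norm(d)
def proj(c,P):
    T=np.array(c["cam_to_world"]); q=T[:3,:3].T@(np.asarray(P)-T[:3,3]); s=np.array([q[0],-q[1]])/-q[2]
    s=s*(1+c["k1"]*(s@s)); K=np.array(c["mtx"]); return np.array([K[0,0]*s[0]+K[0,2],K[1,1]*s[1]+K[1,2]])
def tri(rays):
    A=0;b=0
    for o,d in rays:
        M=np.eye(3)-np.outer(d,d);A=A+M;b=b+M@o
    P=np.linalg.solve(A,b); return P,[np.linalg.norm((np.eye(3)-np.outer(d,d))@(P-o))*1e3 for o,d in rays]
def onz(r,z): o,d=r; return o+d*(z-o[2])/d[2]
def save(c,n): cv2.imwrite("pics/"+n,cv2.cvtColor(c["color"],cv2.COLOR_RGB2BGR))
E
python3 - <<'E'
from h import *
np.set_printoptions(precision=4,suppress=True)
C={n:bot.read_camera(n) for n in("scene","top","wrist")}
for n in C: save(C[n],n+"0.png"); print(n,np.array(C[n]["cam_to_world"])[:3,3])
for t in["ball_center","buffer_rest","end_pad","catch_rest","gutter","track","reset_top","timer"]:
    rs=[]
    for n in("scene","top"):
        L=bot.landmark_of(t,n)
        if L: print(t,n,[(np.round(l["centre"],1),round(l["p"],2)) for l in L[:2]]); rs.append(ray(C[n],L[0]["centre"]))
    if len(rs)==2: print("  ",*tri(rs))
print(bot.read_state())
E
```

```text
pics
scene [0.9864 0.3012 1.0426]
top [ 0.3487 -0.01    1.5632]
wrist [ 0.3285 -0.5369  0.3731]
ball_center scene [(array([291.6, 197.3]), 0.68)]
ball_center top [(array([362.4, 198.5]), 0.48), (array([201.6, 287.7]), 0.25)]
   [ 0.5446 -0.0935  0.0969] [np.float64(3.6138918782127525), np.float64(3.6138918782126837)]
buffer_rest scene [(array([294. , 200.6]), 0.59)]
buffer_rest top [(array([360.7, 197.3]), 0.59), (array([464.1, 210.1]), 0.39)]
   [ 0.5477 -0.0868  0.0895] [np.float64(1.129426332355744), np.float64(1.1294263323556584)]
end_pad scene [(array([403.2, 279.6]), 0.68), (array([294.4, 198.7]), 0.5)]
end_pad top [(array([334. , 244.3]), 0.61), (array([233. , 172.4]), 0.58)]
   [ 0.4201  0.1302 -0.3563] [np.float64(137.6344772038183), np.float64(137.63447720381825)]
catch_rest scene [(array([390.3, 264.2]), 0.83)]
catch_rest top [(array([250.3, 177.3]), 0.98)]
   [0.5972 0.2335 0.1386] [np.float64(1.3210640275093288), np.float64(1.321064027509325)]
gutter scene [(array([345.3, 243.8]), 0.9)]
gutter top [(array([298.6, 188.8]), 0.77), (array([298.6, 193.8]), 0.53)]
   [0.5761 
[... 478 characters left out ...]
mer scene [(array([216.2, 161.4]), 0.89), (array([294.8, 200.7]), 0.19)]
timer top [(array([463.3, 210.5]), 0.78)]
   [ 0.5224 -0.4087  0.0189] [np.float64(8.878267434723973), np.float64(8.878267434724048)]
{'time_s': 0.95, 'qpos': array([ 1.0668,  0.5214, -0.0363,  1.5995,  0.0212,  1.0211, -0.1128]), 'dq': array([-0.0012, -0.0002, -0.0006,  0.0011, -0.0001, -0.0002,  0.0001]), 'tau': array([  0.0004, -92.6836,   1.979 , -37.025 ,   0.0183,   0.0019,
        -0.    ]), 'tcp_pos': array([ 0.2627, -0.5671,  0.4047]), 'orientation': array([ 3.1416, -0.    , -1.1371]), 'wrist_force': array([ 0.2029, -0.2289,  0.0883]), 'moment': array([0.0379, 0.0139, 0.0659]), 'grip_width': 0.9997899470595059}
```

View pics/scene0.png

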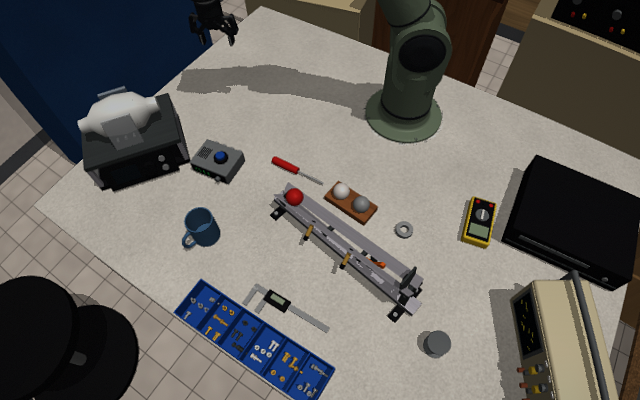

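View pics/top0.png

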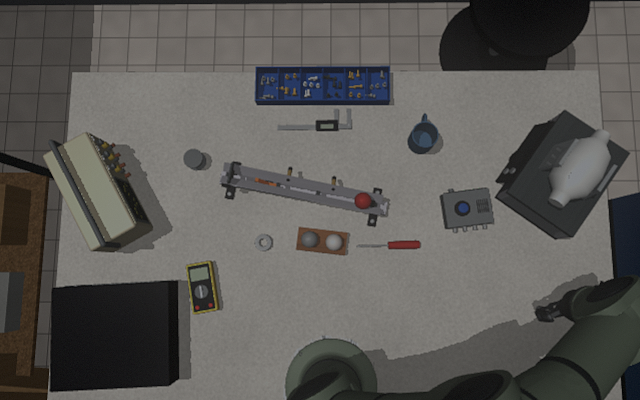

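The scene view shows the red ball at (294,198) at the lower end, the catch at (378,265), the end plate at (408,280) and the blue button at (221,157). The top view shows the ball at (363,200), catch at (265,182), button at (462,208), and the upper end at about (232,175).

```bash
cat > fit.py <<'E'
from h import *
np.set_printoptions(precision=4,suppress=True)
def blob(c,hs,box=None):
    hsv=cv2.cvtColor(c["color"],cv2.COLOR_RGB2HSV); m=0
    for lo,hi in hs: m=m|cv2.inRange(hsv,lo,hi)
    n,l,s,ct=cv2.connectedComponentsWithStats(m); i=np.argsort(-s[1:,4])[:4]+1
    return [(ct[k].round(1),s[k].tolist()) for k in i]
RED=[((0,120,60),(6,255,255)),((172,120,60),(180,255,255))]; ORG=[((6,150,100),(18,255,255))]; BLU=[((105,120,60),(125,255,255))]
E
python3 - <<'E'
from fit import *
C={n:bot.read_camera(n) for n in("scene","top")}
for n in C:
    print(n,"red",blob(C[n],RED)); print("org",blob(C[n],ORG)[:3]); print("blu",blob(C[n],BLU))
obs={t:{} for t in("ball_center","buffer_rest","catch_rest","gutter","end_pad")}
P={"ball_center":(-.19,0,.0354),"buffer_rest":(-.19,0,.0354),"catch_rest":(.15,0,.0354),"gutter":(0,0,0),"end_pad":(.19,0,.0354)}
D=[]
for t in P:
    for n in C:
        for l in bot.landmark_of(t,n): D.append((t,n,np.array(l["centre"])))
def G(v): return R.from_euler("ZY",[v[3],-.122]).as_matrix()
def f(v): return np.concatenate([np.array(v[:3])+G(v)@np.array(P[t])-0 if 0 else (proj(C[n],np.array(v[:3])+G(v)@np.array(P[t]))-c) for t,n,c in D])
s=least_squares(f,[.57,.098,.064,1.42],loss="soft_l1",f_scale=1.5)
print(s.x)
for (t,n,c),r in zip(D,f(s.x).reshape(-1,2)): print(t,n,c.round(1),r.round(1))
for k in("ball_center","catch_rest"): print(k,s.x[:3]+G(s.x)@np.array(P[k]))
E
```

```text
scene red [(array([294. , 196.4]), [286, 188, 17, 18, 234]), (array([284.6, 164.6]), [272, 157, 27, 17, 203]), (array([477.5, 201. ]), [476, 200, 4, 3, 12]), (array([490.6, 204.9]), [489, 204, 4, 3, 11])]
org [(array([350.6, 205.3]), [325, 189, 49, 33, 365]), (array([379.7, 263.4]), [373, 262, 12, 5, 36]), (array([373. , 204.3]), [370, 202, 7, 5, 7])]
blu [(array([258. , 345.3]), [174, 279, 161, 121, 5519]), (array([219.6, 154.7]), [215, 151, 10, 8, 60]), (array([205.2, 224.9]), [199, 214, 14, 18, 55]), (array([188.4, 234.8]), [182, 228, 16, 17, 44])]
top red [(array([403.7, 244.4]), [388, 241, 32, 8, 219]), (array([362.3, 200.3]), [355, 193, 16, 16, 198]), (array([210.1, 304.6]), [208, 303, 5, 4, 17]), (array([196.8, 307.2]), [195, 305, 5, 5, 17])]
org [(array([272.2, 183.8]), [269, 183, 7, 3, 12]), (array([256.9, 179.3]), [256, 178, 3, 3, 7])]
blu [(array([324.6,  85.7]), [255, 67, 135, 34, 2846]), (array([462.9, 207.5]), [458, 203, 10, 10, 73]), (array([388.5,  67. ]), [388, 67, 2, 1, 2])]
[0.5755 0.1048 0.0715 1.3977]
ball_center scene [297.5 198.5] [-1.4  2.1]
ball_center scene [362.2 203.1] [-66.1  -2.5]
ball_center top [361.7 200.5] [-1.3 -1.3]
buffer_rest scene [294.  201.4] [ 2.1 -0.8]
buffer_rest scene [434.5 349.8] [-138.4 -149.2]
buffer_rest top [362.2 196.5] [-1.8  2.7]
catch_rest scene [392.7 265.5] [0.6 4.5]
catch_rest top [246.  176.7] [-0.   0.5]
gutter scene [347.2 242.7] [0.6 1. ]
end_pad top [230.8 173.8] [1.4 0.7]
ball_center [ 0.5423 -0.0853  0.0835]
catch_rest [0.6004 0.2472 0.1249]
```

```bash
cat > plan.py <<'E'
from fit import *
import json,os
V=[.5755,.1048,.0715,1.3977]
if os.path.exists("v.json"): V=json.load(open("v.json"))
TIP=.173
def Gm(): return R.from_euler("ZY",[V[3],-.122]).as_matrix()
def tool(): g=Gm(); return np.column_stack([-g[:,1],-g[:,0],-g[:,2]])
def delta(Pt,Rt):
    s=bot.read_state(); R0=R.from_euler("xyz",s["orientation"]).as_matrix()
    return (1e3*R0.T@(Pt-s["tcp_pos"])).round(1), R.from_matrix(R0.T@Rt).as_rotvec().round(3)
def tipg(x,z,y=0): # tip at gutter coords
    g=Gm(); return delta(np.array(V[:3])+g@np.array([x,y,z+TIP]),tool())
def cur():
    s=bot.read_state(); R0=R.from_euler("xyz",s["orientation"]).as_matrix()
    return 1e3*Gm().T@(s["tcp_pos"]+TIP*R0[:,2]-np.array(V[:3])), s["time_s"], s["wrist_force"]
E
python3 -c "
from plan import *
print(tipg(-.23,.13))"
```

```text
(array([-260.4, -415. ,   60.4]), array([ 0.112, -0.059, -0.963]))
```

Call:
{"name": "servo_tool", "arguments": {
  "moves": [
    {"dx": -60,"dy": -100,"dz": 0,"wz": -0.18},
    {"dx": -110,"dy": -180,"dz": 0,"wz": -0.36},
    {"dx": -160,"dy": -255,"dz": 10,"wz": -0.54},
    {"dx": -205,"dy": -330,"dz": 20,"wz": -0.72},
    {"dx": -240,"dy": -385,"dz": 40,"wx": 0.06,"wy": -0.03,"wz": -0.9},
    {"dx": -260,"dy": -415,"dz": 60,"wx": 0.112,"wy": -0.059,"wz": -0.963},
    {"dx": -260,"dy": -415,"dz": 60,"wx": 0.112,"wy": -0.059,"wz": -0.963},
    {"dx": -260,"dy": -415,"dz": 60,"wx": 0.112,"wy": -0.059,"wz": -0.963},
    {"dx": -260,"dy": -415,"dz": 60,"wx": 0.112,"wy": -0.059,"wz": -0.963},
    {"dx": -260,"dy": -415,"dz": 60,"wx": 0.112,"wy": -0.059,"wz": -0.963}
  ],
  "claw": 1
}}

```text
invalid input at $.moves[0]: expected keys dx, dy, dz, wx, wy, wz
```

```bash
python3 -c "
from plan import *
print(cur())
c=bot.read_camera('wrist'); save(c,'w1.png'); T=np.array(c['cam_to_world']); print(T[:3,3],T[:3,2])
print(blob(c,RED)[:2]); print(blob(c,ORG)[:2])
g=Gm()
for x in((-.19,0,.0354),(.124,0,.022),(.15,0,.0354),(-.211,0,.022),(-.25,.028,.028),(-.25,-.028,.028),(0,.028,.028),(0,-.028,.028)): print(x,proj(c,np.array(V[:3])+g@np.array(x)))
"
```

```text
(array([-690.9325,  192.4261,  246.0925]), 1.55, array([-0.7161,  0.2738,  0.5721]))
[ 0.3285 -0.5371  0.3736] [0.2566 0.1185 0.9592]
[]
[]
(-0.19, 0, 0.0354) [ -47.9727 -314.5207]
(0.124, 0, 0.022) [3884.34   3996.9374]
(0.15, 0, 0.0354) [9699.687  9988.3304]
(-0.211, 0, 0.022) [ -40.5988 -323.4323]
(-0.25, 0.028, 0.028) [ -36.3205 -292.2946]
(-0.25, -0.028, 0.028) [   4.3936 -345.5761]
(0, 0.028, 0.028) [454.6659 348.1483]
(0, -0.028, 0.028) [842.7964 853.1382]
```

View pics/w1.png

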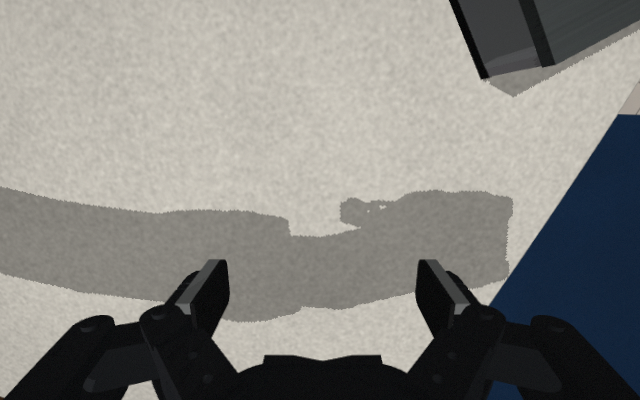

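That picture shows the arm still at its start pose, with the open fingers at (220,270) and (425,270): the call was refused because every row needs all six keys.

Call:
{"name": "servo_tool", "arguments": {
  "moves": [
    {"dx": -60,"dy": -100,"dz": 0,"wx": 0,"wy": 0,"wz": -0.18},
    {"dx": -110,"dy": -180,"dz": 0,"wx": 0,"wy": 0,"wz": -0.36},
    {"dx": -160,"dy": -255,"dz": 10,"wx": 0,"wy": 0,"wz": -0.54},
    {"dx": -205,"dy": -330,"dz": 20,"wx": 0,"wy": 0,"wz": -0.72},
    {"dx": -240,"dy": -385,"dz": 40,"wx": 0.06,"wy": -0.03,"wz": -0.9},
    {"dx": -260,"dy": -415,"dz": 60,"wx": 0.112,"wy": -0.059,"wz": -0.963},
    {"dx": -260,"dy": -415,"dz": 60,"wx": 0.112,"wy": -0.059,"wz": -0.963},
    {"dx": -260,"dy": -415,"dz": 60,"wx": 0.112,"wy": -0.059,"wz": -0.963},
    {"dx": -260,"dy": -415,"dz": 60,"wx": 0.112,"wy": -0.059,"wz": -0.963},
    {"dx": -260,"dy": -415,"dz": 60,"wx": 0.112,"wy": -0.059,"wz": -0.963}
  ],
  "claw": 1
}}

```text
time_s: 2.85
tcp_pos: [0.5299, -0.157, 0.3446]
orientation: [-3.02, 0.001, -0.173]
wrist_force: [-0.4, -0.9, 0.3]
grip_width: 0.002
```

```bash
python3 -c "
from plan import *
print(cur())
c=bot.read_camera('wrist'); save(c,'w2.png'); T=np.array(c['cam_to_world']); print(T[:3,3],T[:3,2])
print(blob(c,RED)[:2]); print(blob(c,ORG)[:2])
g=Gm()
for x in((-.19,0,.0354),(.124,0,.022),(.15,0,.0354),(-.211,0,.022),(-.25,.028,.028),(-.25,-.028,.028),(0,.028,.028),(0,-.028,.028)): print(x,proj(c,np.array(V[:3])+g@np.array(x)))
"
```

```text
(array([-230.6106,   -0.0415,  130.4297]), 2.85, array([-0.3784, -0.8808,  0.3169]))
[ 0.5433 -0.0831  0.3225] [0.0286 0.1618 0.9864]
[(array([319.9, 164.8]), [285, 130, 71, 71, 3915]), (array([217.9, 281.5]), [203, 260, 32, 46, 946])]
[(array([196.6,  22.6]), [196, 22, 3, 3, 5]), (array([140.6,  28.2]), [139, 27, 4, 4, 5])]
(-0.19, 0, 0.0354) [321.3412 155.8912]
(0.124, 0, 0.022) [ 321.3885 -363.6457]
(0.15, 0, 0.0354) [ 321.3725 -420.2386]
(-0.211, 0, 0.022) [321.3929 180.0664]
(-0.25, 0.028, 0.028) [286.9786 228.636 ]
(-0.25, -0.028, 0.028) [355.7946 228.6727]
(0, 0.028, 0.028) [ 276.431  -148.9325]
(0, -0.028, 0.028) [ 366.2352 -148.937 ]
```

View pics/w2.png

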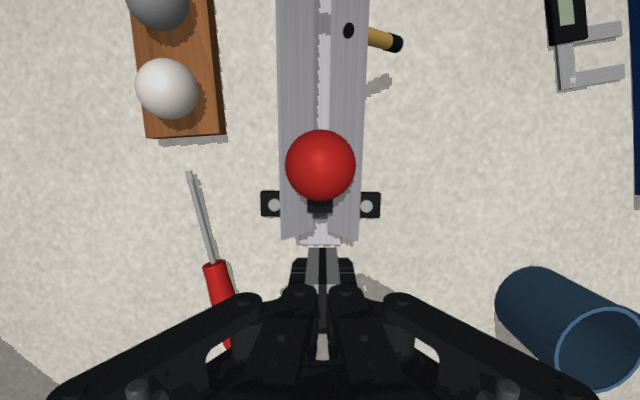

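Wrist view: ball at (320,165), radius 35 px. The gutter's lower end is at about row 240 with edges at columns 281 and 360, the buffer sits just below the ball, and the closed fingers are at (322,270), in line with the gutter. Next I'll look at the catch end.

Call:
{"name": "servo_tool", "arguments": {
  "moves": [
    {"dx": 0,"dy": -50,"dz": 0,"wx": 0,"wy": 0,"wz": 0},
    {"dx": 0,"dy": -100,"dz": 0,"wx": 0,"wy": 0,"wz": 0},
    {"dx": 0,"dy": -150,"dz": 0,"wx": 0,"wy": 0,"wz": 0},
    {"dx": 0,"dy": -200,"dz": 0,"wx": 0,"wy": 0,"wz": 0},
    {"dx": 0,"dy": -250,"dz": 0,"wx": 0,"wy": 0,"wz": 0},
    {"dx": 0,"dy": -290,"dz": 0,"wx": 0,"wy": 0,"wz": 0},
    {"dx": 0,"dy": -290,"dz": 0,"wx": 0,"wy": 0,"wz": 0},
    {"dx": 0,"dy": -290,"dz": 0,"wx": 0,"wy": 0,"wz": 0}
  ]
}}

```text
time_s: 3.9
tcp_pos: [0.5796, 0.1243, 0.3799]
orientation: [-3.021, 0.0, -0.176]
wrist_force: [0.5, -0.4, 0.7]
grip_width: 0.007
```

```bash
python3 -c "
from plan import *
print(cur())
c=bot.read_camera('wrist'); save(c,'w3.png'); print(c['mtx'],c['k1'])
print(blob(c,ORG)[:2]); g=Gm()
for x in((.119,0,.022),(.129,0,.022),(.19,0,.0354),(.199,.029,.06),(.199,-.029,.06),(.225,.028,.028),(.225,-.028,.028)): print(x,proj(c,np.array(V[:3])+g@np.array(x)))
for t in('catch_rest','end_pad'): print(t,bot.landmark_of(t,'wrist'))
T=np.array(c['cam_to_world']);print(T.tolist())
"
```

```text
(array([ 57.0631,  -0.6605, 130.6556]), 3.9, array([ 0.4649, -0.3867,  0.6873]))
[[319.9176   0.     322.1042]
 [  0.     319.9176 205.9859]
 [  0.       0.       1.    ]] -0.03651231088847278
[(array([324. , 152.4]), [318, 119, 13, 71, 795]), (array([175.3, 284.3]), [174, 283, 4, 4, 7])]
(0.119, 0, 0.022) [320.2061 125.3147]
(0.129, 0, 0.022) [320.1519 111.701 ]
(0.19, 0, 0.0354) [319.6717  17.0162]
(0.199, 0.029, 0.06) [269.7981 -11.3317]
(0.199, -0.029, 0.06) [368.8553 -11.6388]
(0.225, 0.028, 0.028) [277.2758 -37.3739]
(0.225, -0.028, 0.028) [361.7827 -37.6377]
catch_rest [{'centre': [324.6, 86.5], 'p': 0.7}]
end_pad [{'centre': [324.1, 19.9], 'p': 0.56}]
[[0.9846141112700038, 0.17235812192623856, 0.028770291865724995, 0.5932100403865487], [-0.17474277310340436, 0.9710610400858752, 0.16280485151084606, 0.19817823750228147], [0.00012302890418445337, -0.16532735476440782, 0.986238739165366, 0.35765871141357347], [0.0, 0.0, 0.0, 1.0]]
```

View pics/w3.png

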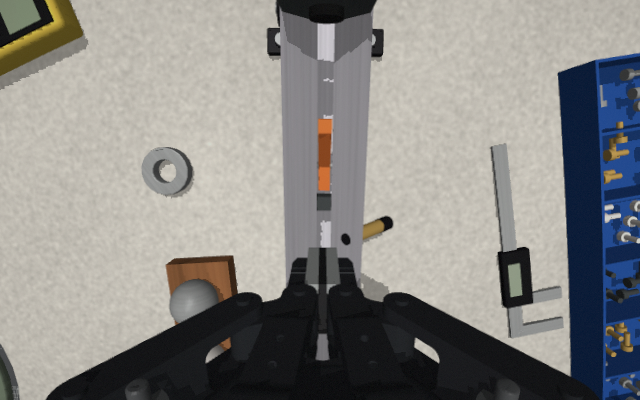

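The upper-end view shows the orange catch at columns 318–331, rows 119–190, with its nose end around rows 119–132. The end pad is at (325,15). The catch is about 4 px right and 7 px lower than predicted, so I'll refit.

```bash
cat > refit.py <<'E'
from plan import *
s=bot.read_state(); c3=bot.read_camera('wrist')
def M(p,o): T=np.eye(4); T[:3,:3]=R.from_euler("xyz",o).as_matrix(); T[:3,3]=p; return T
X=np.linalg.inv(M(s["tcp_pos"],s["orientation"]))@np.array(c3["cam_to_world"])
c2=dict(c3); c2["cam_to_world"]=M([0.5299,-0.157,0.3446],[-3.02,0.001,-0.173])@X
sc=bot.read_camera("scene"); tp=bot.read_camera("top")
print("cam off",X[:3,3])
B=(-.19,0,.0354)
D=[(c2,B,(320.2,165.5),1),(sc,B,(294,196.4),1),(tp,B,(362.3,200.3),1),
 (c3,(.129,0,.022),(324.3,119),1.5),(c3,(.19,0,.0354),(324.1,19.9),3),(c3,(.15,0,.0354),(324.6,86.5),3),
 (sc,(.15,0,.0354),(391.5,265),2),(tp,(.15,0,.0354),(248,177),2)]
def G(v): return R.from_euler("ZY",[v[3],-.122]).as_matrix()
def W(v,x): return np.array(v[:3])+G(v)@np.array(x)
def f(v):
    r=[(proj(c,W(v,x))-u)/w for c,x,u,w in D]
    d=np.linalg.norm(W(v,B)-c2["cam_to_world"][:3,3]); r.append([(319.9*.025/d*1.005-35.5)/1])
    return np.concatenate(r)
o=least_squares(f,V,loss="soft_l1"); print(o.x); print(f(o.x)[:-1].reshape(-1,2).round(1),f(o.x)[-1])
# wrist pics only + height
json.dump(o.x.tolist(),open("v.json","w")); print("ball",W(o.x,B),"catch",W(o.x,(.15,0,.0354)))
E
python3 refit.py
```

```text
cam off [ 0.0005 -0.0719  0.0311]
[0.5756 0.098  0.0847 1.3863]
[[-0.1  0.1]
 [ 0.3  0.2]
 [ 0.5 -1. ]
 [-0.3 -0. ]
 [ 0.2 -0.1]
 [-0.1  0. ]
 [-0.1  1.1]
 [-0.2 -0.6]] 0.08159766169492144
ball [ 0.5402 -0.0916  0.0967] catch [0.6021 0.2402 0.1381]
```

```bash
python3 -c "
from plan import *
print(cur()); print(tipg(-.245,.1),tipg(-.245,.032))"
```

```text
(array([ 62.8909,   1.356 , 116.6132]), 4.2, array([-0.0595, -0.1566,  0.3702]))
(array([ -1.8, 308. ,  16.9]), array([0.001, 0.002, 0.009])) (array([ -1.7, 308. ,  84.9]), array([0.001, 0.002, 0.009]))
```

Call:
{"name": "servo_tool", "arguments": {
  "moves": [
    {"dx": 0,"dy": 55,"dz": 3,"wx": 0,"wy": 0,"wz": 0.009},
    {"dx": 0,"dy": 110,"dz": 6,"wx": 0,"wy": 0,"wz": 0.009},
    {"dx": 0,"dy": 165,"dz": 9,"wx": 0,"wy": 0,"wz": 0.009},
    {"dx": -1,"dy": 220,"dz": 12,"wx": 0,"wy": 0,"wz": 0.009},
    {"dx": -2,"dy": 275,"dz": 15,"wx": 0,"wy": 0.002,"wz": 0.009},
    {"dx": -2,"dy": 308,"dz": 17,"wx": 0.001,"wy": 0.002,"wz": 0.009},
    {"dx": -2,"dy": 308,"dz": 17,"wx": 0.001,"wy": 0.002,"wz": 0.009},
    {"dx": -2,"dy": 308,"dz": 17,"wx": 0.001,"wy": 0.002,"wz": 0.009},
    {"dx": -2,"dy": 308,"dz": 35,"wx": 0.001,"wy": 0.002,"wz": 0.009},
    {"dx": -2,"dy": 308,"dz": 52,"wx": 0.001,"wy": 0.002,"wz": 0.009},
    {"dx": -2,"dy": 308,"dz": 52,"wx": 0.001,"wy": 0.002,"wz": 0.009},
    {"dx": -2,"dy": 308,"dz": 52,"wx": 0.001,"wy": 0.002,"wz": 0.009}
  ]
}}

```text
time_s: 5.7
tcp_pos: [0.5257, -0.1691, 0.2914]
orientation: [-3.019, -0.001, -0.184]
wrist_force: [0.5, 0.2, 0.5]
grip_width: -0.001
```

```bash
python3 -c "
from plan import *
print(cur()); c=bot.read_camera('wrist'); save(c,'w4.png'); print(blob(c,RED)[:1]); print(proj(c,np.array(V[:3])+Gm()@np.array([-.19,0,.0354])), tipg(-.245,.032))"
```

```text
(array([-244.6015,   -0.052 ,   65.1904]), 5.7, array([0.4866, 0.1583, 0.4529]))
[(array([320.9, 144. ]), [275, 97, 93, 96, 6979])]
[320.9881 145.7148] (array([ 0. ,  0.2, 33.4]), array([ 0.   , -0.001,  0.001]))
```

View pics/w4.png

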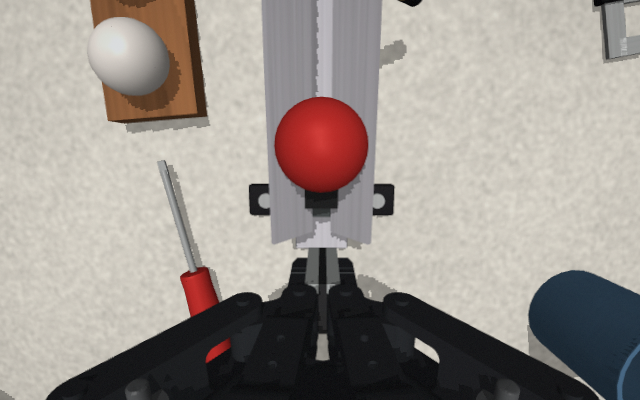

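The prediction matches the ball at (321,144), and the fingers are aligned behind it. Descending and beginning a gentle approach.

Call:
{"name": "servo_tool", "arguments": {
  "moves": [
    {"dx": 0,"dy": 0,"dz": 16,"wx": 0,"wy": 0,"wz": 0},
    {"dx": 0,"dy": 0,"dz": 28,"wx": 0,"wy": 0,"wz": 0},
    {"dx": 0,"dy": 0,"dz": 32,"wx": 0,"wy": 0,"wz": 0},
    {"dx": 0,"dy": 0,"dz": 32,"wx": 0,"wy": 0,"wz": 0},
    {"dx": 0,"dy": -4,"dz": 32,"wx": 0,"wy": 0,"wz": 0},
    {"dx": 0,"dy": -8,"dz": 32,"wx": 0,"wy": 0,"wz": 0},
    {"dx": 0,"dy": -12,"dz": 32,"wx": 0,"wy": 0,"wz": 0},
    {"dx": 0,"dy": -16,"dz": 32,"wx": 0,"wy": 0,"wz": 0},
    {"dx": 0,"dy": -20,"dz": 32,"wx": 0,"wy": 0,"wz": 0},
    {"dx": 0,"dy": -24,"dz": 32,"wx": 0,"wy": 0,"wz": 0},
    {"dx": 0,"dy": -28,"dz": 32,"wx": 0,"wy": 0,"wz": 0},
    {"dx": 0,"dy": -30,"dz": 32,"wx": 0,"wy": 0,"wz": 0}
  ]
}}

```text
time_s: 7.25
tcp_pos: [0.5319, -0.1367, 0.2637]
orientation: [-3.021, -0.002, -0.185]
wrist_force: [-1.1, -6.6, 4.3]
grip_width: 0.004
```

```bash
cat > ballx.py <<'E'
from plan import *
def ballx(n='wrist'):
    c=bot.read_camera(n); b=blob(c,RED); b=[k for k in b if abs(k[0][0]-322)<40][:1] if n=='wrist' else b[:2]
    if not b: return c,None
    u=b[0][0]; f=lambda x: proj(c,np.array(V[:3])+Gm()@np.array([x[0],x[1],.0354]))-u
    return c,(least_squares(f,[-.1,0]).x*1e3,b[0])
if __name__=="__main__":
    c,b=ballx(); print(cur(),b); import sys
    if len(sys.argv)>1: save(c,sys.argv[1])
E
python3 ballx.py w5.png
```

```text
(array([-215.1259,   -0.386 ,   33.6713]), 7.3, array([-0.5652, -4.1393,  4.0897])) (array([-179.7725,    0.0476]), (array([319.9, 195.3]), [265, 140, 111, 112, 9562]))
```

View pics/w5.png

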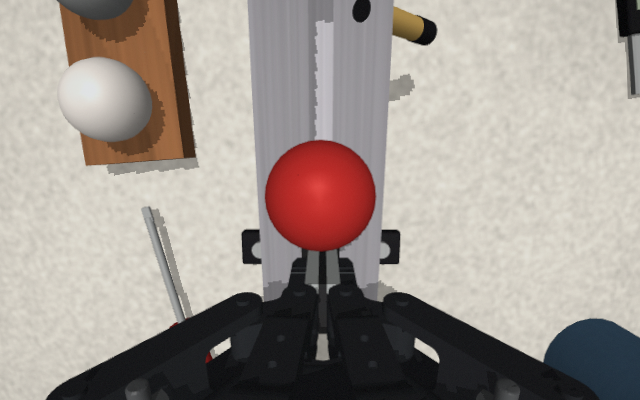

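The ball is at x≈-180 and the tool at -215, so they are in contact. The 4–6 N force is more than rolling needs, so I'll check where the shut fingertips really are, using their fixed place in the wrist picture.

```bash
python3 -c "
from plan import *
s=bot.read_state(); c=bot.read_camera('wrist'); R0=R.from_euler('xyz',s['orientation']).as_matrix()
print(s['wrist_force'],s['moment'])
for z in(.155,.16,.173,.18,.186):
  print(z,[proj(c,s['tcp_pos']+R0@np.array([x,y,z])).round(0).tolist() for x,y in((-.0,-.011),(0,.011),(.01,-.011),(-.01,-.011))])
im=cv2.imread('pics/w4.png')[225:345,240:410]; cv2.imwrite('pics/w4c.png',cv2.resize(im,None,fx=4,fy=4,interpolation=cv2.INTER_CUBIC))
"
```

```text
[-0.5652 -4.1393  4.0897] [-1.0537  0.1467 -0.0046]
0.155 [[321.0, 261.0], [321.0, 306.0], [344.0, 261.0], [297.0, 261.0]]
0.16 [[321.0, 256.0], [321.0, 299.0], [343.0, 256.0], [298.0, 256.0]]
0.173 [[321.0, 244.0], [321.0, 285.0], [342.0, 244.0], [300.0, 244.0]]
0.18 [[321.0, 239.0], [321.0, 278.0], [341.0, 239.0], [301.0, 239.0]]
0.186 [[321.0, 234.0], [321.0, 272.0], [340.0, 234.0], [302.0, 234.0]]
```

View pics/w4c.png

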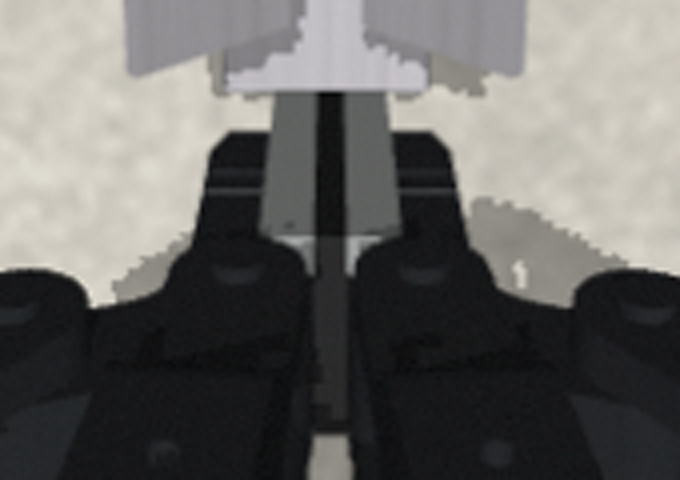

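The pad tips appear at row 248, about 170 mm ahead of the TCP, so they ride a few mm high and touch the ball at or above its centre. Friction then presses it into the gutter. I'll back off and lower the tips about 7 mm. I'll also tilt the tool so the contact is slightly below centre.

Call:
{"name": "servo_tool", "arguments": {
  "moves": [
    {"dx": 0,"dy": 4,"dz": 0,"wx": 0,"wy": 0,"wz": 0},
    {"dx": 0,"dy": 12,"dz": 0,"wx": 0,"wy": 0,"wz": 0},
    {"dx": 0,"dy": 30,"dz": 1,"wx": 0.07,"wy": 0,"wz": 0},
    {"dx": 0,"dy": 44,"dz": 4,"wx": 0.15,"wy": 0,"wz": 0},
    {"dx": 0,"dy": 44,"dz": 9,"wx": 0.15,"wy": 0,"wz": 0},
    {"dx": 0,"dy": 44,"dz": 9,"wx": 0.15,"wy": 0,"wz": 0},
    {"dx": 0,"dy": 40,"dz": 9,"wx": 0.15,"wy": 0,"wz": 0},
    {"dx": 0,"dy": 34,"dz": 9,"wx": 0.15,"wy": 0,"wz": 0},
    {"dx": 0,"dy": 28,"dz": 9,"wx": 0.15,"wy": 0,"wz": 0},
    {"dx": 0,"dy": 22,"dz": 9,"wx": 0.15,"wy": 0,"wz": 0},
    {"dx": 0,"dy": 16,"dz": 9,"wx": 0.15,"wy": 0,"wz": 0}
  ]
}}

```text
time_s: 8.72
tcp_pos: [0.5293, -0.1509, 0.2529]
orientation: [-2.871, -0.002, -0.185]
wrist_force: [-0.7, -4.1, 1.4]
grip_width: 0.005
```

```bash
python3 ballx.py; python3 ballx.py
```

```text
(array([-204.2703,   -0.4634,   26.7453]), 8.775, array([-0.8461, -0.231 ,  2.0724])) (array([-170.2948,    0.0428]), (array([319.7, 195.6]), [264, 140, 112, 113, 9782]))
(array([-204.6045,   -0.432 ,   26.682 ]), 8.825, array([ 0.0127, -0.1335,  0.3833])) (array([-169.2934,    0.0433]), (array([319.8, 195.5]), [264, 140, 112, 113, 9780]))
```

The force falls to about 0 on hold, so there is no jam. I'll continue pushing along the gutter; in the tilted tool axes, uphill is dy −0.989, dz +0.149.

Call:
{"name": "servo_tool", "arguments": {
  "moves": [
    {"dx": 0,"dy": -5,"dz": 0.7,"wx": 0,"wy": 0,"wz": 0},
    {"dx": 0,"dy": -12,"dz": 1.8,"wx": 0,"wy": 0,"wz": 0},
    {"dx": 0,"dy": -19,"dz": 2.8,"wx": 0,"wy": 0,"wz": 0},
    {"dx": 0,"dy": -26,"dz": 3.9,"wx": 0,"wy": 0,"wz": 0},
    {"dx": 0,"dy": -33,"dz": 5,"wx": 0,"wy": 0,"wz": 0},
    {"dx": 0,"dy": -40,"dz": 6,"wx": 0,"wy": 0,"wz": 0},
    {"dx": 0,"dy": -47,"dz": 7.1,"wx": 0,"wy": 0,"wz": 0},
    {"dx": 0,"dy": -54,"dz": 8.1,"wx": 0,"wy": 0,"wz": 0},
    {"dx": 0,"dy": -61,"dz": 9.2,"wx": 0,"wy": 0,"wz": 0},
    {"dx": 0,"dy": -68,"dz": 10.2,"wx": 0,"wy": 0,"wz": 0},
    {"dx": 0,"dy": -75,"dz": 11.3,"wx": 0,"wy": 0,"wz": 0},
    {"dx": 0,"dy": -79,"dz": 11.9,"wx": 0,"wy": 0,"wz": 0}
  ]
}}

```text
time_s: 10.32
tcp_pos: [0.5439, -0.0718, 0.2628]
orientation: [-2.87, -0.002, -0.183]
wrist_force: [-1.1, -3.9, 1.6]
grip_width: -0.002
```

```bash
python3 ballx.py
```

```text
(array([-123.6851,   -0.267 ,   26.6916]), 10.375, array([ 1.3169, -1.0112,  0.5193])) (array([-89.1625,  -0.1236]), (array([320.6, 195.6]), [265, 140, 112, 113, 9792]))
```

Call:
{"name": "servo_tool", "arguments": {
  "moves": [
    {"dx": 0,"dy": -5,"dz": 0.7,"wx": 0,"wy": 0,"wz": 0},
    {"dx": 0,"dy": -12,"dz": 1.8,"wx": 0,"wy": 0,"wz": 0},
    {"dx": 0,"dy": -19,"dz": 2.8,"wx": 0,"wy": 0,"wz": 0},
    {"dx": 0,"dy": -26,"dz": 3.9,"wx": 0,"wy": 0,"wz": 0},
    {"dx": 0,"dy": -33,"dz": 5,"wx": 0,"wy": 0,"wz": 0},
    {"dx": 0,"dy": -40,"dz": 6,"wx": 0,"wy": 0,"wz": 0},
    {"dx": 0,"dy": -47,"dz": 7.1,"wx": 0,"wy": 0,"wz": 0},
    {"dx": 0,"dy": -54,"dz": 8.1,"wx": 0,"wy": 0,"wz": 0},
    {"dx": 0,"dy": -61,"dz": 9.2,"wx": 0,"wy": 0,"wz": 0},
    {"dx": 0,"dy": -68,"dz": 10.2,"wx": 0,"wy": 0,"wz": 0},
    {"dx": 0,"dy": -75,"dz": 11.3,"wx": 0,"wy": 0,"wz": 0},
    {"dx": 0,"dy": -79,"dz": 11.9,"wx": 0,"wy": 0,"wz": 0}
  ]
}}

```text
time_s: 11.88
tcp_pos: [0.5584, 0.007, 0.2726]
orientation: [-2.87, -0.002, -0.183]
wrist_force: [-0.8, -4.4, 1.2]
grip_width: -0.0
```

Call:
{"name": "servo_tool", "arguments": {
  "moves": [
    {"dx": 0,"dy": -5,"dz": 0.7,"wx": 0,"wy": 0,"wz": 0},
    {"dx": 0,"dy": -12,"dz": 1.8,"wx": 0,"wy": 0,"wz": 0},
    {"dx": 0,"dy": -19,"dz": 2.8,"wx": 0,"wy": 0,"wz": 0},
    {"dx": 0,"dy": -26,"dz": 3.9,"wx": 0,"wy": 0,"wz": 0},
    {"dx": 0,"dy": -33,"dz": 5,"wx": 0,"wy": 0,"wz": 0},
    {"dx": 0,"dy": -40,"dz": 6,"wx": 0,"wy": 0,"wz": 0},
    {"dx": 0,"dy": -47,"dz": 7.1,"wx": 0,"wy": 0,"wz": 0},
    {"dx": 0,"dy": -54,"dz": 8.1,"wx": 0,"wy": 0,"wz": 0},
    {"dx": 0,"dy": -61,"dz": 9.2,"wx": 0,"wy": 0,"wz": 0},
    {"dx": 0,"dy": -68,"dz": 10.2,"wx": 0,"wy": 0,"wz": 0},
    {"dx": 0,"dy": -75,"dz": 11.3,"wx": 0,"wy": 0,"wz": 0},
    {"dx": 0,"dy": -79,"dz": 11.9,"wx": 0,"wy": 0,"wz": 0}
  ]
}}

```text
time_s: 13.38
tcp_pos: [0.5729, 0.0856, 0.2824]
orientation: [-2.87, -0.002, -0.182]
wrist_force: [-0.7, -4.0, 2.0]
grip_width: -0.003
```

```bash
python3 ballx.py
```

```text
(array([37.6851,  0.169 , 26.7715]), 13.425, array([ 0.2196, -1.8071, -0.1126])) (array([72.1728, -0.4564]), (array([322.4, 195.6]), [267, 140, 112, 113, 9783]))
```

Call:
{"name": "servo_tool", "arguments": {
  "moves": [
    {"dx": 0,"dy": -5,"dz": 0.7,"wx": 0,"wy": 0,"wz": 0},
    {"dx": 0,"dy": -11,"dz": 1.6,"wx": 0,"wy": 0,"wz": 0},
    {"dx": 0,"dy": -17,"dz": 2.5,"wx": 0,"wy": 0,"wz": 0},
    {"dx": 0,"dy": -23,"dz": 3.4,"wx": 0,"wy": 0,"wz": 0},
    {"dx": 0,"dy": -29,"dz": 4.3,"wx": 0,"wy": 0,"wz": 0},
    {"dx": 0,"dy": -35,"dz": 5.2,"wx": 0,"wy": 0,"wz": 0},
    {"dx": 0,"dy": -41,"dz": 6.1,"wx": 0,"wy": 0,"wz": 0},
    {"dx": 0,"dy": -47,"dz": 7,"wx": 0,"wy": 0,"wz": 0},
    {"dx": 0,"dy": -53,"dz": 7.9,"wx": 0,"wy": 0,"wz": 0},
    {"dx": 0,"dy": -59,"dz": 8.8,"wx": 0,"wy": 0,"wz": 0},
    {"dx": 0,"dy": -64,"dz": 9.6,"wx": 0,"wy": 0,"wz": 0},
    {"dx": 0,"dy": -67,"dz": 10,"wx": 0,"wy": 0,"wz": 0}
  ]
}}

```text
time_s: 14.92
tcp_pos: [0.585, 0.1525, 0.2909]
orientation: [-2.869, -0.002, -0.182]
wrist_force: [-0.9, -3.1, 1.3]
grip_width: -0.002
```

```bash
python3 ballx.py w6.png; python3 -c "
from plan import *
c=bot.read_camera('wrist')
for x in((.165+.025,0,.0354),(.15,0,.0354),(.196,0,.06)): print(proj(c,np.array(V[:3])+Gm()@np.array(x)))
for n in ('scene','top'):
  c=bot.read_camera(n); print(n,[b for b in blob(c,RED)[:2]],[(x,proj(c,np.array(V[:3])+Gm()@np.array([x,0,.0354]))) for x in(.13,.14,.15)])
"
```

```text
(array([106.1897,   0.5189,  26.9345]), 14.975, array([-0.1412, -1.1353,  0.9553])) (array([140.8134,  -0.5999]), (array([323.5, 195.5]), [268, 140, 112, 112, 9742]))
[322.6815  82.429 ]
[322.3582 175.6963]
[323.0123  47.6559]
scene [(array([387.8, 265.2]), [378, 256, 20, 20, 313]), (array([284.4, 164.6]), [272, 157, 27, 17, 204])] [(0.13, array([384.7213, 262.4415])), (0.14, array([387.9567, 264.7942])), (0.15, array([391.2187, 267.166 ]))]
top [(array([403.6, 244.4]), [388, 241, 31, 8, 213]), (array([248.7, 177.8]), [243, 170, 13, 16, 157])] [(0.13, array([254.5001, 177.1938])), (0.14, array([251.059 , 176.4903])), (0.15, array([247.6145, 175.7862]))]
```

View pics/w6.png

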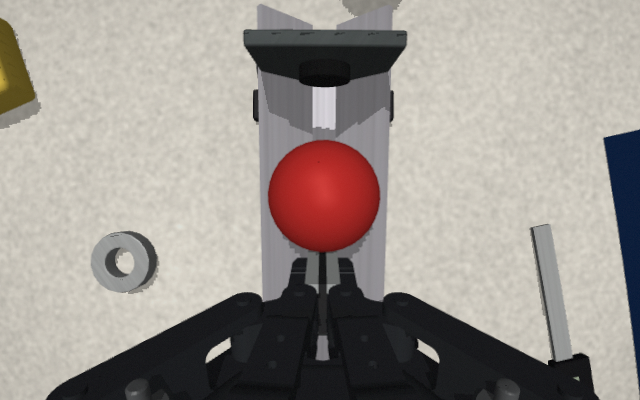

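The ball is at (323,195), x≈140 mm. The plate's front edge is at row 45 against a predicted 47.7, so the frame is good to about 1 mm. Next, a slow push of 16 mm.

Call:
{"name": "servo_tool", "arguments": {
  "moves": [
    {"dx": 0,"dy": -2,"dz": 0.3,"wx": 0,"wy": 0,"wz": 0},
    {"dx": 0,"dy": -5,"dz": 0.7,"wx": 0,"wy": 0,"wz": 0},
    {"dx": 0,"dy": -8,"dz": 1.2,"wx": 0,"wy": 0,"wz": 0},
    {"dx": 0,"dy": -11,"dz": 1.6,"wx": 0,"wy": 0,"wz": 0},
    {"dx": 0,"dy": -13.5,"dz": 2,"wx": 0,"wy": 0,"wz": 0},
    {"dx": 0,"dy": -15.5,"dz": 2.3,"wx": 0,"wy": 0,"wz": 0},
    {"dx": 0,"dy": -16,"dz": 2.4,"wx": 0,"wy": 0,"wz": 0},
    {"dx": 0,"dy": -16,"dz": 2.4,"wx": 0,"wy": 0,"wz": 0}
  ]
}}

```text
time_s: 16.12
tcp_pos: [0.5879, 0.1682, 0.2929]
orientation: [-2.869, -0.002, -0.182]
wrist_force: [0.1, -2.3, 0.8]
grip_width: -0.004
```

```bash
python3 ballx.py
```

```text
(array([121.9594,   0.5806,  26.867 ]), 16.175, array([-0.7556, -2.2554,  1.3509])) (array([156.9729,  -0.6444]), (array([323.9, 195.4]), [269, 140, 111, 112, 9754]))
```

Ball at about 157. Backing off slowly so it settles on the catch, ready to follow again if it doesn't hold.

Call:
{"name": "servo_tool", "arguments": {
  "moves": [
    {"dx": 0,"dy": 1.5,"dz": -0.2,"wx": 0,"wy": 0,"wz": 0},
    {"dx": 0,"dy": 3,"dz": -0.4,"wx": 0,"wy": 0,"wz": 0},
    {"dx": 0,"dy": 4.5,"dz": -0.7,"wx": 0,"wy": 0,"wz": 0},
    {"dx": 0,"dy": 6,"dz": -0.9,"wx": 0,"wy": 0,"wz": 0},
    {"dx": 0,"dy": 8,"dz": -1.2,"wx": 0,"wy": 0,"wz": 0},
    {"dx": 0,"dy": 10,"dz": -1.5,"wx": 0,"wy": 0,"wz": 0},
    {"dx": 0,"dy": 13,"dz": -2,"wx": 0,"wy": 0,"wz": 0},
    {"dx": 0,"dy": 16,"dz": -2.4,"wx": 0,"wy": 0,"wz": 0},
    {"dx": 0,"dy": 16,"dz": -2.4,"wx": 0,"wy": 0,"wz": 0}
  ]
}}

```text
time_s: 17.3
tcp_pos: [0.585, 0.1521, 0.2908]
orientation: [-2.869, -0.002, -0.182]
wrist_force: [-0.1, 0.4, 0.0]
grip_width: 0.002
```

```bash
python3 ballx.py; python3 ballx.py
```

```text
(array([105.7   ,   0.5075,  26.8745]), 17.35, array([ 0.008 , -0.6772, -0.4004])) (array([150.6012,  -0.5781]), (array([323.5, 172.6]), [268, 117, 112, 113, 10006]))
(array([105.798 ,   0.4968,  26.9065]), 17.4, array([ 0.0323, -0.7525,  0.0242])) (array([150.6141,  -0.5836]), (array([323.6, 173.1]), [268, 117, 112, 113, 9998]))
```

The ball holds at 150.6 with the fingers 9 mm clear. Retracting, and locating the button.

Call:
{"name": "servo_tool", "arguments": {
  "moves": [
    {"dx": 0,"dy": 10,"dz": -10,"wx": 0,"wy": 0,"wz": 0},
    {"dx": 0,"dy": 20,"dz": -35,"wx": 0,"wy": 0,"wz": 0},
    {"dx": 0,"dy": 30,"dz": -70,"wx": 0,"wy": 0,"wz": 0},
    {"dx": 0,"dy": 40,"dz": -100,"wx": 0,"wy": 0,"wz": 0},
    {"dx": 0,"dy": 40,"dz": -100,"wx": 0,"wy": 0,"wz": 0}
  ]
}}

```text
time_s: 18.02
tcp_pos: [0.5732, 0.0861, 0.3786]
orientation: [-2.869, -0.005, -0.184]
wrist_force: [0.1, -0.5, -0.2]
grip_width: -0.002
```

```bash
python3 -c "
from plan import *
C={n:bot.read_camera(n) for n in('scene','top')}
us={n:min((b for b in blob(C[n],BLU)),key=lambda b:np.linalg.norm(b[0]-p))[0] for n,p in(('scene',(220,154)),('top',(463,207)))}
P,e=tri([ray(C[n],us[n]) for n in C]); print(us,P,e,onz(ray(C['top'],us['top']),.07),onz(ray(C['scene'],us['scene']),.07))
Rt=R.from_euler('xyz',[np.pi,0,-.18]).as_matrix()
print(delta(np.array([P[0],P[1],.072+.05+.17]),Rt)); print(delta(np.array([P[0]-.02,P[1]-.07,.072+.10+.17]),Rt),bot.read_state()['tcp_pos'])
from ballx import ballx
print(ballx()[1])
"
```

```text
{'scene': array([219.7, 154.9]), 'top': array([462.9, 207.5])} [ 0.5216 -0.39    0.0655] [np.float64(1.5326845301703624), np.float64(1.5326845301703687)] [ 0.5201 -0.3876  0.07  ] [ 0.5244 -0.3883  0.07  ]
(array([ 35.9, 484.1, -47.4]), array([-0.273, -0.003, -0.002]))
(array([  29. ,  540.5, -115.1]), array([-0.273, -0.003, -0.002])) [0.5728 0.0876 0.3766]
(array([151.148 ,  -0.6126]), (array([322.9,  90.6]), [289, 55, 69, 73, 3954]))
```

Call:
{"name": "servo_tool", "arguments": {
  "moves": [
    {"dx": 3,"dy": 50,"dz": -8,"wx": -0.05,"wy": 0,"wz": 0},
    {"dx": 7,"dy": 100,"dz": -16,"wx": -0.1,"wy": 0,"wz": 0},
    {"dx": 11,"dy": 150,"dz": -24,"wx": -0.15,"wy": 0,"wz": 0},
    {"dx": 15,"dy": 200,"dz": -32,"wx": -0.2,"wy": 0,"wz": 0},
    {"dx": 19,"dy": 250,"dz": -40,"wx": -0.25,"wy": 0,"wz": 0},
    {"dx": 23,"dy": 300,"dz": -48,"wx": -0.273,"wy": -0.003,"wz": 0},
    {"dx": 27,"dy": 350,"dz": -56,"wx": -0.273,"wy": -0.003,"wz": 0},
    {"dx": 31,"dy": 400,"dz": -64,"wx": -0.273,"wy": -0.003,"wz": 0},
    {"dx": 34,"dy": 445,"dz": -72,"wx": -0.273,"wy": -0.003,"wz": 0},
    {"dx": 36,"dy": 476,"dz": -76,"wx": -0.273,"wy": -0.003,"wz": 0},
    {"dx": 36,"dy": 476,"dz": -76,"wx": -0.273,"wy": -0.003,"wz": 0},
    {"dx": 36,"dy": 476,"dz": -76,"wx": -0.273,"wy": -0.003,"wz": 0}
  ]
}}

```text
time_s: 19.68
tcp_pos: [0.5222, -0.3885, 0.3205]
orientation: [-3.141, 0.002, -0.18]
wrist_force: [0.2, 0.2, 0.9]
grip_width: -0.004
```

```bash
python3 -c "
from plan import *
s=bot.read_state(); print(s['tcp_pos'],s['orientation'],s['wrist_force'])
c=bot.read_camera('wrist'); save(c,'w7.png'); b=blob(c,BLU); print(b)
L=bot.landmark_of('reset_top','wrist'); print(L)
for k in b[:2]: print(onz(ray(c,k[0]),.070))
for l in L[:1]: print(onz(ray(c,l['centre']),.072))
"
```

```text
[ 0.5222 -0.3885  0.3205] [-3.1409  0.0021 -0.18  ] [0.1589 0.2406 0.8669]
[(array([323.7, 214.6]), [304, 194, 41, 42, 1338]), (array([639. ,  36.5]), [639, 36, 1, 2, 2]), (array([622.,  26.]), [622, 26, 1, 1, 1]), (array([608.,   5.]), [608, 5, 1, 1, 1])]
[{'centre': [324.0, 217.1], 'p': 0.85}]
[ 0.5235 -0.3878  0.07  ]
[ 0.7455 -0.3055  0.07  ]
[ 0.5235 -0.389   0.072 ]
```

View pics/w7.png

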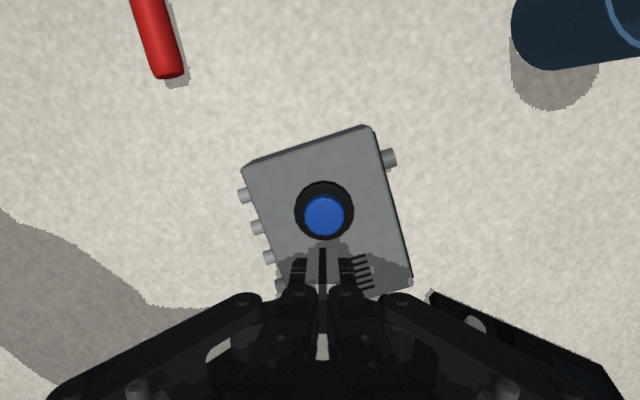

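The button is at (324,215), with the fingertips nearly straight above it. Descending.

Call:
{"name": "servo_tool", "arguments": {
  "moves": [
    {"dx": 1,"dy": 0,"dz": 30,"wx": 0,"wy": 0,"wz": 0},
    {"dx": 1,"dy": 0,"dz": 55,"wx": 0,"wy": 0,"wz": 0},
    {"dx": 1,"dy": 0,"dz": 68,"wx": 0,"wy": 0,"wz": 0},
    {"dx": 1,"dy": 0,"dz": 73,"wx": 0,"wy": 0,"wz": 0},
    {"dx": 1,"dy": 0,"dz": 77,"wx": 0,"wy": 0,"wz": 0},
    {"dx": 1,"dy": 0,"dz": 79,"wx": 0,"wy": 0,"wz": 0},
    {"dx": 1,"dy": 0,"dz": 80,"wx": 0,"wy": 0,"wz": 0},
    {"dx": 1,"dy": 0,"dz": 80,"wx": 0,"wy": 0,"wz": 0}
  ]
}}

```text
time_s: 20.78
tcp_pos: [0.5235, -0.3884, 0.2415]
orientation: [-3.141, 0.001, -0.179]
wrist_force: [1.6, 1.0, 2.1]
grip_width: 0.002
```

Call:
{"name": "servo_tool", "arguments": {
  "moves": [
    {"dx": 0,"dy": 0,"dz": 1,"wx": 0,"wy": 0,"wz": 0},
    {"dx": 0,"dy": 0,"dz": 2,"wx": 0,"wy": 0,"wz": 0},
    {"dx": 0,"dy": 0,"dz": 3,"wx": 0,"wy": 0,"wz": 0},
    {"dx": 0,"dy": 0,"dz": 3,"wx": 0,"wy": 0,"wz": 0}
  ]
}}

```text
time_s: 21.28
tcp_pos: [0.5236, -0.3884, 0.2393]
orientation: [3.141, 0.0, -0.179]
wrist_force: [-3.5, 3.4, 16.3]
grip_width: -0.001
```

Call:
{"name": "servo_tool", "arguments": {
  "moves": [
    {"dx": 0,"dy": 0,"dz": 1,"wx": 0,"wy": 0,"wz": 0},
    {"dx": 0,"dy": 0,"dz": 2,"wx": 0,"wy": 0,"wz": 0},
    {"dx": 0,"dy": 0,"dz": 2,"wx": 0,"wy": 0,"wz": 0}
  ]
}}

```text
time_s: 21.65
tcp_pos: [0.5236, -0.3884, 0.239]
orientation: [3.141, -0.0, -0.18]
wrist_force: [-8.2, 7.1, 30.1]
grip_width: 0.003
```

The button is against its hard stop: the force rose to 30 N with only 0.3 mm more travel. Lifting off.

Call:
{"name": "servo_tool", "arguments": {
  "moves": [
    {"dx": 0,"dy": 0,"dz": -3,"wx": 0,"wy": 0,"wz": 0},
    {"dx": 0,"dy": 0,"dz": -10,"wx": 0,"wy": 0,"wz": 0},
    {"dx": 0,"dy": 0,"dz": -35,"wx": 0,"wy": 0,"wz": 0},
    {"dx": 0,"dy": 0,"dz": -80,"wx": 0,"wy": 0,"wz": 0},
    {"dx": 0,"dy": 0,"dz": -82,"wx": 0,"wy": 0,"wz": 0},
    {"dx": 0,"dy": 0,"dz": -82,"wx": 0,"wy": 0,"wz": 0}
  ]
}}

```text
time_s: 22.4
tcp_pos: [0.5234, -0.3884, 0.3207]
orientation: [3.141, 0.0, -0.18]
wrist_force: [0.1, -0.9, 0.2]
grip_width: -0.001
```

```bash
python3 -c "
from plan import *
s=bot.read_state(); print(s['tcp_pos'],s['wrist_force'])
c=bot.read_camera('wrist'); print(blob(c,BLU)[:1])
P=np.array([.5235,-.3885,.072]);print(proj(c,P))
for n in('scene','top'):
  c=bot.read_camera(n); save(c,n+'9.png'); print(n,blob(c,RED)[:2],[proj(c,np.array(V[:3])+Gm()@np.array([x,0,.0354])) for x in(.14,.15,.16)])
a=cv2.imread('pics/scene9.png')[230:310,340:450]; b=cv2.imread('pics/top9.png')[150:230,200:310]
cv2.imwrite('pics/fin.png',cv2.resize(np.vstack([a,b]),None,fx=3.5,fy=3.5))
print(s['time_s'])
"
```

```text
[ 0.5234 -0.3884  0.3207] [ 0.111  -0.8821  0.1963]
[(array([321.4, 214.3]), [301, 194, 41, 42, 1340])]
[321.5923 216.2214]
scene [(array([390.9, 267.3]), [381, 258, 21, 20, 324]), (array([284.5, 164.6]), [272, 157, 27, 17, 204])] [array([387.9567, 264.7942]), array([391.2187, 267.166 ]), array([394.5075, 269.5569])]
top [(array([403.7, 244.4]), [388, 241, 32, 8, 218]), (array([246.9, 176.4]), [240, 169, 16, 16, 195])] [array([251.059 , 176.4903]), array([247.6145, 175.7862]), array([244.1665, 175.0813])]
22.4
```

View pics/fin.png

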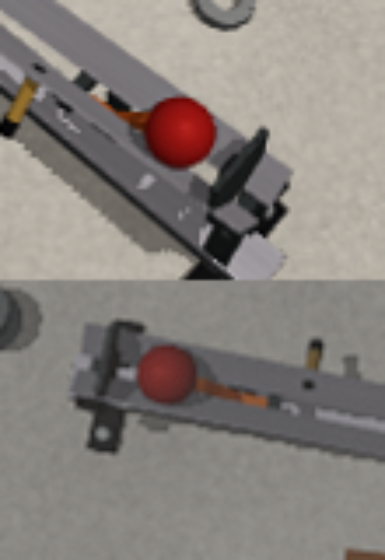

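Both views show the ball resting on the orange catch, just short of the pad. The button's area and position in the picture are the same as before the press, so it has come up again. Handing in.

```bash
python3 -c "
from workcell import bot
print(bot.job_done())"
```

```text
the job is handed in; nothing more can be done
None
```

I rolled the red ball up the gutter with the shut fingertips to x ≈ 157 mm and let go, and it settled back onto the catch. I then pressed the blue reset button to its hard stop, let it come up, and handed the job in at about 22 s of the 59 s allowed. The hand-in gives no verdict.

**Ball:** The last scene and top pictures put it at about x = 150–152 mm, against the rest point at 150 mm. It was not moving between pictures and the fingers were clear of it. The catch angle was only seen in the pictures, not measured.

**Button:** The force rose from 16 to 30 N over the last 0.3 mm, well above the roughly 4 N for full travel, so it was fully down. Afterwards it showed the same size and place in the wrist picture as before.

**What went wrong on the way:**
- **Refused move:** My first move call was refused because the rows lacked some keys; nothing moved.
- **First push too high:** The first touch met the ball near or above its centre and partly wedged it, with about 6.6 N at the wrist. I backed off, let it roll about 10 mm back to the buffer, lowered and tilted the fingers, and pushed on at about 4 N.
- **Track position:** My first estimate was about 13 mm too low and was corrected from the wrist views.

I did not check the positions of the other items on the bench. The arm never went near them, apart from the intended contacts.

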